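# Get the backing bar out from behind the containers

## Robot

A 7-joint arm with a two-finger parallel gripper is mounted at the origin on the work surface. World frame = base frame: x ahead of the robot, y to its left, z up, the work surface at z = 0. Lengths are in mm, angles in rad, forces in N, time in s.
With the tool pointing down it reaches from about 425 to 1025 mm from the base axis. Payload 9.4 kg.
Tool frame: the origin (TCP) lies between the finger pads; the fingertips stand r.nose_length ahead of it and the grasp point (between the pads) lies 8 mm behind it (r.nose_length is the distance from the TCP to the fingertips, in mm); z points along the fingers, y is the line along which they close (so a half turn about z gives the same grasp; the last joint's range is limited). The gripper opens to 93 mm and grips with 3 to 60 N. Pads are 15 mm wide; open, the fingers measure 128 mm over their backs; the gripper's body (75 mm by 188 mm) begins 65 mm behind the grasp point.
Start: joints at [-1.19, 0.599, -0.003, 1.599, 0.002, 0.943, -0.08], TCP at [320.436, 650.342, 229.618] pointing down, gripper open.
Joint ranges: [-2.57, 2.57], [-0.35, 1.97], [-1.29, 1.29], [0.11, 2.56], [-1.05, 4.19], [0.11, 1.86], [-2.63, 2.63]. Speed limits (rad/s): [2.22, 2.22, 3.01, 3.01, 3.14, 3.14, 3.14].

## Interface

Orientations are given as a unit quaternion [x, y, z, w].
In Python, from workcell import r, cams gives the robot as it stands. The module is installed in compiled form; this text tells all that it offers.
- The arm moves only by the tool jog_arm, never from a script. Its argument "plan" is a list of rows, each an object with "offset": the shift along the world's x, y, z in m, a list of three; "dr": the turn, a rotation vector about the world's x, y, z in degrees, a list of three; "claw": the finger opening in m, from 0 to 0.093. In form: [{"offset": [x, y, z], "dr": [rx, ry, rz], "claw": claw}, ...]. A call has 1 to 12 rows; each row is the pose to reach, as a shift and turn from the pose commanded when the call began; what a row does not reach only later rows make up. A row lasts 1/10 s, in which the tool goes at most 50 mm and 8.59 degrees, less where a joint would pass 70% of its speed; a pose out of reach is approached as far as the arm can. A call with a gripper value outside its range is refused whole. The fingers move at their own pace and stop on an object; the grip force is fixed at half the most. Time passes only in rows, so rows that repeat a pose let the fingers close. It gives the time, the measured TCP pose, the force, the opening and the grip force at its end, in the units of the state.
- r.get_state(): the state, without advancing time (a new reading comes with each control period).
- cams.capture(name): name is "scene" or "top"; returns the picture (420x560x3 uint8, red, green, blue); there is no depth.
- cams.get_calibration(name): a dict with "intrinsics" (3x3 intrinsics, pixels), "view" (4x4, takes a point from world to camera coordinates). Camera axes: x right, y up, looking along -z (the intrinsics and any distortion apply to the point x, -y, -z); pixel columns grow to the right and rows downward; lengths in mm; the calibration is good to about 2 mm. A picture is of the moment at which its call begins. get_calibration takes no time and is no camera call.
- r.job_done(): hands the job in; it is judged then, once.
The state is a dict: "time_s": time; "joints": joint angles; "dq": joint speeds; "joint_efforts": joint torques, N m; "position": TCP position; "orientation": TCP orientation; "contact_force": force on the tool from outside, world axes, zero at the start; "torque": the same for the moment, N m; "grip_width": finger opening in mm; "grip_force": force on a finger pad.
Only numpy, scipy, OpenCV 4.12 (cv2) and the standard library are available. Lean on these libraries where they do the work, as an engineer would, in place of code of your own. Each camera call takes 0.05 s, during which the arm holds its last target. There are 200 camera calls.

## Task

Lay the copper backing bar in the seam jig's groove, ready for the next weld: it lies at the back of the steel tray, so first move the three containers in front of it (jar, bottle and tin) onto the cardboard sheet, then take the bar out and lay it flat in the groove, midway along the jig, and then put each container back on the very spot in the tray that it came from. Keep the containers upright, and do not knock over or push aside the arrow magnet, the ceramic cup or the electrode case.

Things in the scene. Friction and masses are not known exactly. Their poses are not given: they have to be found in the camera images.
- jar_center (a point): Round white screw-top jar with a wide black lid, 46 mm in diameter, 78 mm tall, about 0.11 kg, upright on a rubber pad in the tray. The point is on its axis, half-way up (39 mm above its foot); z points up. Its straight side reaches up to 56 mm, the lid (45 mm wide) from 60 mm to the top.
- bottle_center (a point): Round white bottle with a narrow neck and a small grey spout cap, 44 mm in diameter, 92 mm tall, about 0.09 kg, upright on a rubber pad in the tray. The point is on its axis, half-way up (46 mm above its foot); z points up. Its straight side reaches up to 58 mm; above 65 mm it is only a neck 23 mm wide.
- tin_center (a point): Square steel tin with a paper band and a small black cap, 42 x 42 mm, 82 mm tall with the cap, about 0.13 kg, upright on a rubber pad in the tray. The point is on its centre line, 41 mm above its foot; x and y are square to its flat sides, z up. The flat sides reach up to 72 mm.
- bar_center (a point): Copper backing bar, 26 mm wide (its x), 120 mm long (its y), 22 mm high, about 0.6 kg, lying flat behind the containers, roughly parallel to the tray's long side, with a 6 mm wide, 2 mm deep seam groove along its top. The point is its centre, 11 mm above its underside. The gap to the containers is about 8 mm; behind it the tray is clear for some 45 mm.
- tray: Fixed open steel tray, 140 mm (its x) by 260 mm (its y), rim 18 mm high, floor 3 mm thick. Origin: centre of its underside. x points to the back, away from the robot. Three black round rubber pads lie flush on its floor at x = -40 mm and y = -62, 0 and +62 mm; one container stands on each (within a few mm), which on which varies. The bar lies at about x = +6 mm.
- card: Fixed brown cardboard sheet lying flat on the bench, 130 mm (its x) by 240 mm (its y), 4 mm thick: the place to set the containers aside. Origin: centre of its underside.
- jig: Fixed seam jig: aluminium base 112 mm (x) by 230 mm (y), 10 mm thick; origin: centre of its underside. Four steel blocks (z 10 to 32 mm) leave a groove for the bar along y, 44 mm wide, centred on x = 0, y -72 to 72 mm, its floor at z = 10 mm, and a cross channel for the fingers along x (y -34 to 34 mm). Open toggle clamps, to 85 mm high, stand at y = +-96 mm.
- magnet_center (a point): Bystander: red arrow-shaped welding magnet with steel edges, about 70 x 40 mm, 15 mm high, lying on the bench between jig and cardboard. The point is its centre.
- cup_center (a point): Bystander: reddish ceramic gas cup, 22 mm in diameter, 40 mm tall, standing in the back left corner of the tray (tray x about +38 mm, y about +103 mm). The point is its centre, half-way up.
- case_center (a point): Bystander: small flat grey case for electrodes with a clear lid, 62 x 36 mm, 16 mm high, lying in the back right corner of the tray (tray x about +28 mm, y about -102 mm). The point is its centre.
Things that resemble listed ones, but are neither listed nor needed, are in the scene too. Leave any green or red look-alike of the part that bears bottle_center alone. Several things look just like the part that bears bar_center: the one meant starts farthest from the robot's base.

How it is judged (in metres and radians):
On the way, in this order (a step that is already met when the one before it is completed fails the run):
1. jar, bottle and tin stand upright on the cardboard sheet while the bar is still in its place in the tray (x of jar_center in the frame of card between -0.065 and 0.065 m and y of jar_center in the frame of card between -0.12 and 0.12 m and z of jar_center in the frame of card between 0.037 and 0.049 m and angle between each of jar_center, bottle_center, tin_center's own z axis and vertical below 0.15 rad and x of bottle_center in the frame of card between -0.065 and 0.065 m and y of bottle_center in the frame of card between -0.12 and 0.12 m and z of bottle_center in the frame of card between 0.044 and 0.056 m and x of tin_center in the frame of card between -0.065 and 0.065 m and y of tin_center in the frame of card between -0.12 and 0.12 m and z of tin_center in the frame of card between 0.039 and 0.051 m and distance of bar_center from where it was at the start of the episode below 0.02 m), for 0.2 s.
2. the bar lies flat in the groove of the jig while the three containers still stand on the cardboard (x of bar_center in the frame of jig between -0.01 and 0.01 m and y of bar_center in the frame of jig between -0.015 and 0.015 m and z of bar_center in the frame of jig between 0.017 and 0.025 m and angle between the y axis of bar_center and the y axis of jig, either way round below 0.15 rad and angle between bar_center's own z axis and vertical below 0.06 rad and x of jar_center in the frame of card between -0.065 and 0.065 m and y of jar_center in the frame of card between -0.12 and 0.12 m and z of jar_center in the frame of card between 0.037 and 0.049 m and angle between each of jar_center, bottle_center, tin_center's own z axis and vertical below 0.15 rad and x of bottle_center in the frame of card between -0.065 and 0.065 m and y of bottle_center in the frame of card between -0.12 and 0.12 m and z of bottle_center in the frame of card between 0.044 and 0.056 m and x of tin_center in the frame of card between -0.065 and 0.065 m and y of tin_center in the frame of card between -0.12 and 0.12 m and z of tin_center in the frame of card between 0.039 and 0.051 m), for 0.2 s.
At the end, for the whole second after the job is handed in: The bar lies flat on the groove's floor in the jig (centre within 10 mm of the groove's centre line and 15 mm of the middle of the jig, level to 0.06 rad), and jar, bottle and tin each stand upright in the tray within 15 mm of where that same container stood at the start; all released and at rest (x of bar_center in the frame of jig between -0.01 and 0.01 m and y of bar_center in the frame of jig between -0.015 and 0.015 m and z of bar_center in the frame of jig between 0.017 and 0.025 m and angle between the y axis of bar_center and the y axis of jig, either way round below 0.15 rad and angle between bar_center's own z axis and vertical below 0.06 rad and distance of each of jar_center, bottle_center, tin_center from where it was at the start of the episode below 0.015 m and angle between each of jar_center, bottle_center, tin_center's own z axis and vertical below 0.1 rad and linear speed of each of jar, bottle, tin, bar below 0.02 m/s); the robot touches nothing.
It fails at once if a container tips over (more than 0.5 rad) (angle between any of jar_center, bottle_center, tin_center's own z axis and vertical above 0.5 rad).
It fails at once if the arrow magnet is pushed more than 20 mm or tipped over (distance of magnet_center from where it was at the start of the episode above 0.02 m or angle between magnet_center's own z axis and vertical above 0.5 rad).
It fails at once if the ceramic cup is pushed more than 20 mm or tipped over (distance of cup_center from where it was at the start of the episode above 0.02 m or angle between cup_center's own z axis and vertical above 0.5 rad).
It fails at once if the electrode case is pushed more than 20 mm or tipped over (distance of case_center from where it was at the start of the episode above 0.02 m or angle between case_center's own z axis and vertical above 0.5 rad).
It also fails if it takes over 144 s, if anything falls off the work surface, if the arm or the gripper's body presses on something with over 40 N, if the wrist force passes 120 N, or if a joint passes its speed limit or range.

## Working session

There is one attempt and no reset: what is moved stays moved. The work goes in short steps, Python scripts to look and compute and a tool call to move; the robot and the scene stay as the last step left them, time stands still between calls to the robot, and variables do not carry over. Pictures are saved under pics/ and viewed, at most 14 in all, crops included, and the job is handed in when it is done.

Besides the shell and the picture viewer there is one more tool, called after "Request:" by a JSON object that holds its "method" and its "body", one argument or row to a line. jog_arm: Moves the arm, as the interface text tells. Its arguments: {"type":"object","properties":{"plan":{"type":"array"}},"required":["plan"]}

```bash
mkdir -p pics
python3 - <<'E'
from workcell import r,cams
import cv2
s=r.get_state();print({k:s[k] for k in('time_s','position','orientation','grip_width')},r.nose_length)
for n in('scene','top'):
    c=cams.get_calibration(n);print(n,c)
    cv2.imwrite(f'pics/{n}0.png',cv2.resize(cams.capture(n)[:,:,::-1],None,fx=1.42,fy=1.42,interpolation=cv2.INTER_CUBIC))
    cv2.imwrite(f'pics/{n}0raw.png',cams.capture(n)[:,:,::-1])
E
```

```text
{'time_s': 0.0, 'position': array([320.25742382, 649.91587843, 228.75582982]), 'orientation': array([ 2.26890596e-01,  9.73919943e-01, -7.67450820e-04, -1.09453020e-04]), 'grip_width': 93.27269397160853} 11.0
scene {'intrinsics': array([[483.23707011,   0.        , 273.89176183],
       [  0.        , 483.23707011, 205.33614838],
       [  0.        ,   0.        ,   1.        ]]), 'view': array([[-5.26358278e-01,  8.50262593e-01,  6.97557150e-04,
         2.65062810e+02],
       [-5.91526967e-01, -3.66776085e-01,  7.18032834e-01,
         2.56389488e+02],
       [ 6.10772306e-01,  3.77529902e-01,  6.96008881e-01,
        -1.27077965e+03],
       [ 0.00000000e+00,  0.00000000e+00,  0.00000000e+00,
         1.00000000e+00]])}
top {'intrinsics': array([[468.52780361,   0.        , 273.02018352],
       [  0.        , 468.52780361, 207.41323594],
       [  0.        ,   0.        ,   1.        ]]), 'view': array([[-2.61916385e-02, -9.99649774e-01,  3.78507899e-03,
         1.76392908e+01],
       [ 9.96181856e-01, -2.57849609e-02,  8.34077078e-02,
        -4.91028919e+02],
       [-8.32808981e-02,  5.95521154e-03,  9.96508318e-01,
        -1.00871391e+03],
       [ 0.00000000e+00,  0.00000000e+00,  0.00000000e+00,
         1.00000000e+00]])}
```

View pics/top0.png

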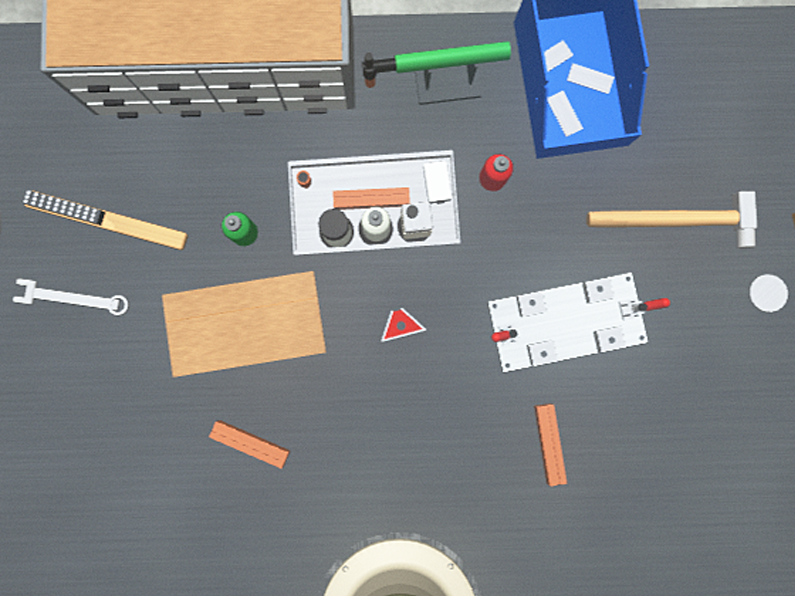

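View pics/scene0.png

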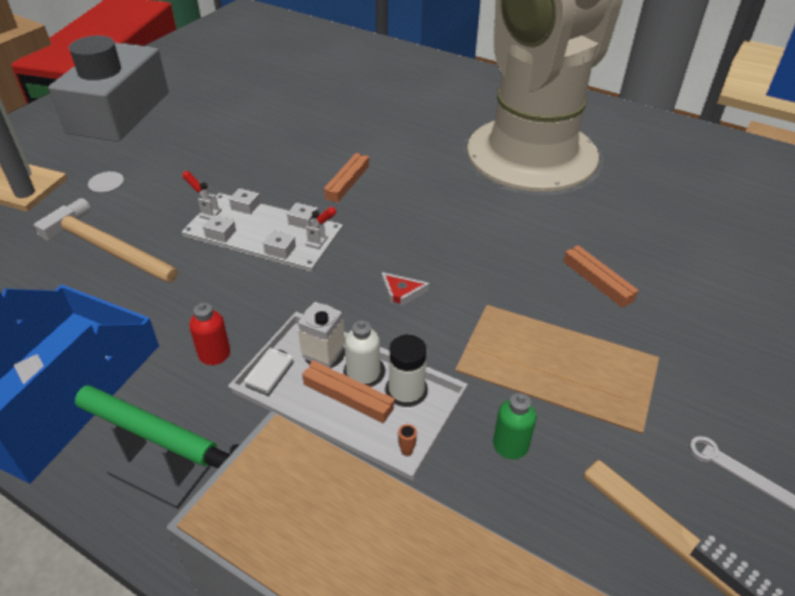

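The top view shows three copper bars, at (371,197) in the tray, (250,445) and (551,445). The one in the tray is farthest from the base, so it is the target. The jar is at (335,226), the white bottle at (375,222) and the tin at (414,218). The green bottle (238,226) and red bottle (497,170) are look-alikes to leave alone. The card is at (244,324), the jig at (568,322) and the magnet at (402,324).

```bash
cat > h.py <<'E'
import numpy as np,cv2
from workcell import r,cams
C={n:cams.get_calibration(n) for n in('scene','top')}
F=np.diag([1,-1,-1])
def px(n,p):
    V=C[n]['view'];q=C[n]['intrinsics']@F@(V[:3,:3]@np.asarray(p,float)+V[:3,3]);return q[:2]/q[2]
def ray(n,uv,z):
    V=C[n]['view'];d=V[:3,:3].T@F@np.linalg.inv(C[n]['intrinsics'])@[*uv,1];o=-V[:3,:3].T@V[:3,3]
    return (o+d*(z-o[2])/d[2])[:2]
def crop(n,x0,y0,w,h,f,name,im=None):
    im=cams.capture(n)[:,:,::-1] if im is None else im
    im=cv2.resize(im[y0:y0+h,x0:x0+w],None,fx=f,fy=f,interpolation=cv2.INTER_CUBIC)
    for k in range(0,w,10):
        cv2.line(im,(k*f,0),(k*f,6),(0,255,255),1); k%20==0 and cv2.putText(im,str(x0+k),(k*f,18),0,.4,(0,255,255))
    for k in range(0,h,10):
        cv2.line(im,(0,k*f),(6,k*f),(0,255,255),1); k%20==0 and cv2.putText(im,str(y0+k),(8,k*f+4),0,.4,(0,255,255))
    cv2.imwrite('pics/'+name,im)
E
python3 - <<'E'
from h import *
t=cv2.imread('pics/top0raw.png');s=cv2.imread('pics/scene0raw.png')
crop('top',198,100,132,85,6,'a1.png',t)
crop('top',338,185,130,82,6,'a2.png',t)
crop('scene',155,195,180,145,4,'a3.png',s)
E
```

```text
(no output)
```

View pics/a1.png

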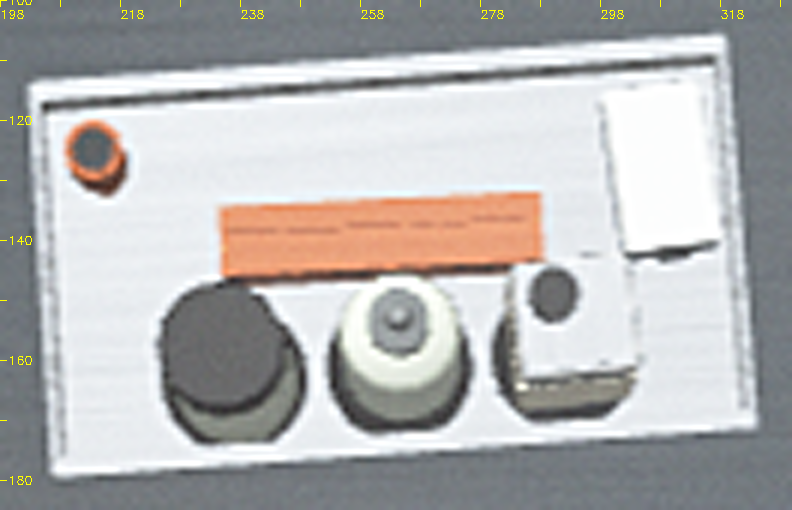

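View pics/a2.png

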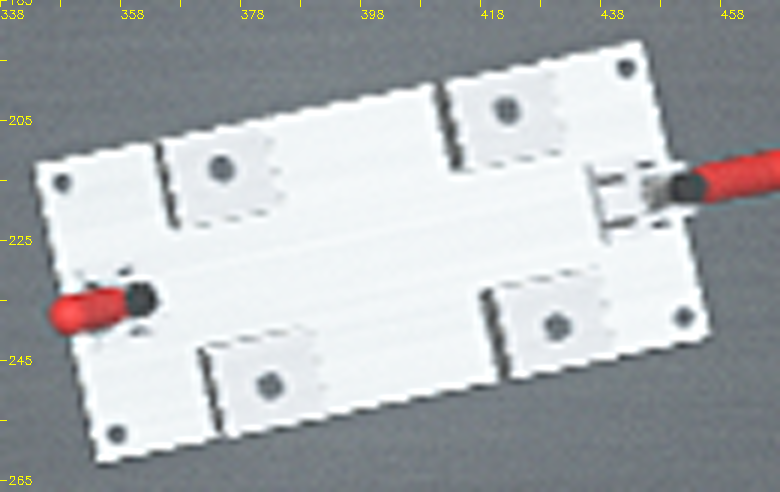

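View pics/a3.png

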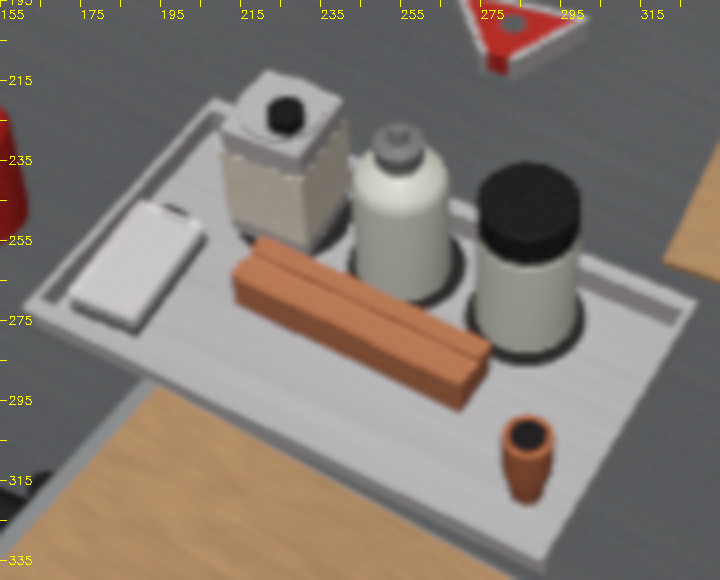

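The crops confirm the target. The bar's top face has corners (219,207), (541,192), (543,262) and (222,276) in crop a1, just behind the jar (224,347), bottle cap (399,318) and tin top (574,315). In a2 the jig base has corners (35,162), (641,41), (709,338) and (97,462). The scene crop agrees.

Run:
```python
from h import *
np.set_printoptions(precision=1,suppress=True)
def W(n,pts,f,x0,y0,z): return np.array([ray(n,((x+.5)/f-.5+x0,(y+.5)/f-.5+y0),z) for x,y in pts])
def rect(l,P):
    d=P[0]-P[1]+P[3]-P[2]; e=P[0]-P[3]+P[1]-P[2]   # image left = +y, up = +x
    print(l,'c',P.mean(0),'len',[np.linalg.norm(P[i]-P[i-1]) for i in range(4)],'yaw(long) %.1f yaw(short) %.1f'%(np.degrees(np.arctan2(-d[0],d[1])),np.degrees(np.arctan2(e[1],e[0]))))
T=lambda p,z:W('top',p,6,198,100,z)
rect('tray',T([(28,86),(722,37),(756,428),(54,477)],18))
rect('bar',T([(219,207),(541,192),(543,262),(222,276)],25))
rect('tin',T([(511,262),(629,253),(637,365),(521,380)],75))
print('jar',T([(224,347)],81),'bottle',T([(399,318)],95),'cup',T([(93,151)],43))
rect('case',T([(605,92),(708,82),(718,240),(627,252)],19))
rect('jig',W('top',[(35,162),(641,41),(709,338),(97,462)],6,338,185,10))
rect('card',W('top',[(162,295),(313,272),(326,352),(174,376)],1.42,0,0,4))
rect('magnet',W('top',[(398,307),(426,327),(398,307),(381,341)],1.42,0,0,15))
S=lambda p,z:W('scene',p,4,155,195,z)
print('S jar',S([(529,200)],81),'bottle',S([(399,137)],95),'cup',S([(528,435)],43))
print('S bar',S([(262,237),(491,347),(464,385),(235,270)],25).mean(0),'tin',S([(269,71),(343,101),(297,155),(222,124)],75).mean(0))
print('cam',-C['top']['view'][:3,:3].T@C['top']['view'][:3,3])
```

```text
tray c [637.8  24.1] len [np.float64(147.53899884551006), np.float64(259.81101386660896), np.float64(148.10896095089507), np.float64(259.72658645803256)] yaw(long) 2.6 yaw(short) 2.9
bar c [644.4  27.2] len [np.float64(25.881333505159986), np.float64(119.05629499675723), np.float64(26.267622462762056), np.float64(118.4224740010057)] yaw(long) 1.2 yaw(short) 0.6
tin c [602.3 -40.5] len [np.float64(41.99676651754699), np.float64(41.535621588407395), np.float64(39.84849840334777), np.float64(40.92555059600875)] yaw(long) 4.5 yaw(short) 2.7
jar [[592.9  81.9]] bottle [[598.7  20.7]] cup [[673.6 130.8]]
case c [668.8 -78.7] len [np.float64(61.08632064685438), np.float64(38.640882806066465), np.float64(59.958005839217066), np.float64(34.122370106949205)] yaw(long) 5.1 yaw(short) 3.8
jig c [ 443.1 -273.9] len [np.float64(112.30845526211583), np.float64(230.24669856552885), np.float64(112.1612731691626), np.float64(230.63626515626152)] yaw(long) 9.8 yaw(short) 9.6
card c [453.3 231.3] len [np.float64(128.23963098521793), np.float64(239.3768074108193), np.float64(127.40541786195564), np.float64(238.74964684644462)] yaw(long) 7.4 yaw(short) 8.3
magnet c [451.2 -14.1] len [np.float64(58.902046286344564), np.float64(53.308029005873834), np.float64(53.308029005873834), np.float64(58.902046286344564)] yaw(long) 15.8 yaw(short) -74.2
S jar [[593.9  81.8]] bottle [[603.1  22.2]] cup [[673.3 129.2]]
S bar [644.4  26.7] tin [602.6 -41.2]
cam [ 405.6   11.  1046.1]
```

Request:
{"method": "jog_arm", "body": {
  "plan": [
    {"offset": [0.012, -0.025, 0], "dr": [0, 0, -3], "claw": 0.093},
    {"offset": [0.033, -0.069, 0], "dr": [0, 0, -8], "claw": 0.093},
    {"offset": [0.055, -0.113, 0], "dr": [0, 0, -13], "claw": 0.093},
    {"offset": [0.077, -0.158, 0], "dr": [0, 0, -18], "claw": 0.093},
    {"offset": [0.1, -0.202, 0], "dr": [0, 0, -23], "claw": 0.093},
    {"offset": [0.12, -0.247, 0], "dr": [0, 0, -28], "claw": 0.093},
    {"offset": [0.142, -0.292, 0], "dr": [0, 0, -33], "claw": 0.093},
    {"offset": [0.163, -0.337, 0], "dr": [0, 0, -38], "claw": 0.093},
    {"offset": [0.185, -0.382, 0], "dr": [0, 0, -44], "claw": 0.093},
    {"offset": [0.206, -0.427, 0], "dr": [0, 0, -50], "claw": 0.093},
    {"offset": [0.225, -0.468, 0], "dr": [0, 0, -55], "claw": 0.093},
    {"offset": [0.243, -0.5084, 0], "dr": [0, 0, -61], "claw": 0.093}
  ]
}}

```text
time_s: 1.4
position: [564.1, 139.9, 229.8]
orientation: [0.691, 0.723, 0.0, 0.0]
contact_force: [0.4, 0.7, 0.4]
grip_width: 93.5
grip_force: 0.0
```

Request:
{"method": "jog_arm", "body": {
  "plan": [
    {"offset": [0.015, -0.03, 0], "dr": [0, 0, 0], "claw": 0.093},
    {"offset": [0.03, -0.06, -0.02], "dr": [0, 0, 0], "claw": 0.093},
    {"offset": [0.03, -0.06, -0.05], "dr": [0, 0, 0], "claw": 0.093},
    {"offset": [0.03, -0.06, -0.08], "dr": [0, 0, 0], "claw": 0.093},
    {"offset": [0.03, -0.06, -0.08], "dr": [0, 0, 0], "claw": 0.093},
    {"offset": [0.03, -0.06, -0.08], "dr": [0, 0, 0], "claw": 0.093}
  ]
}}

```text
time_s: 2.0
position: [593.3, 81.9, 149.8]
orientation: [0.69, 0.724, -0.0, -0.0]
contact_force: [0.6, -0.4, 1.0]
grip_width: 93.0
grip_force: 0.0
```

Run:
```python
from h import *
crop('top',198,90,132,95,6,'b1.png')
for i in range(3): 
    s=r.get_state();print(s['position'],s['orientation']); cams.capture('top')
```

```text
[593.95580744  82.10017058 150.60219189] [6.89746668e-01 7.24050675e-01 2.94770534e-04 2.59724946e-04]
[594.19389965  82.25459343 151.03521629] [6.89677165e-01 7.24116407e-01 7.56091858e-04 5.15056496e-04]
[594.22281389  82.28632088 151.19205494] [6.89679689e-01 7.24113712e-01 9.36325064e-04 6.17178234e-04]
```

View pics/b1.png

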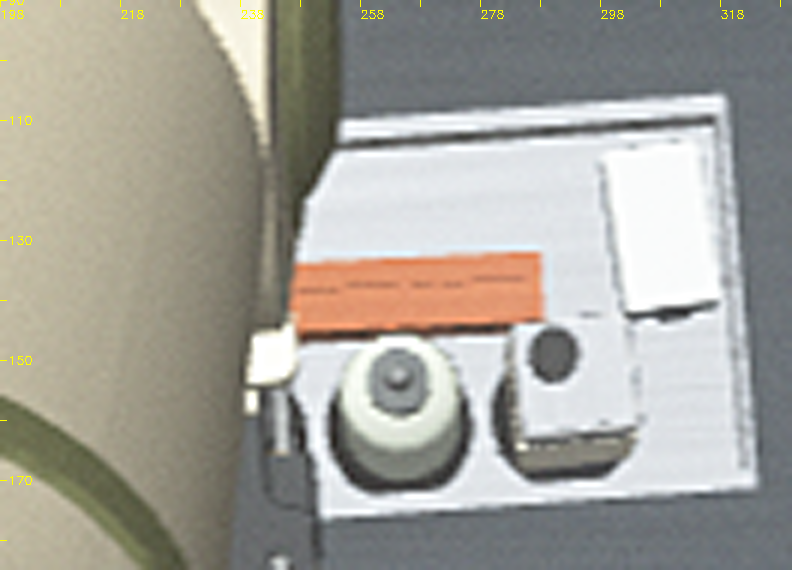

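The top view shows the gripper over the jar, with the bottle, tin, bar and case unmoved. Next I descend and grip the jar.

Request:
{"method": "jog_arm", "body": {
  "plan": [
    {"offset": [0, 0, -0.03], "dr": [0, 0, 0], "claw": 0.093},
    {"offset": [0, 0, -0.065], "dr": [0, 0, 0], "claw": 0.093},
    {"offset": [0, 0, -0.095], "dr": [0, 0, 0], "claw": 0.093},
    {"offset": [0, 0, -0.108], "dr": [0, 0, 0], "claw": 0.093},
    {"offset": [0, 0, -0.108], "dr": [0, 0, 0], "claw": 0.093},
    {"offset": [0, 0, -0.108], "dr": [0, 0, 0], "claw": 0.06},
    {"offset": [0, 0, -0.108], "dr": [0, 0, 0], "claw": 0.03},
    {"offset": [0, 0, -0.108], "dr": [0, 0, 0], "claw": 0.03},
    {"offset": [0, 0, -0.108], "dr": [0, 0, 0], "claw": 0.03},
    {"offset": [0, 0, -0.108], "dr": [0, 0, 0], "claw": 0.03},
    {"offset": [0, 0, -0.108], "dr": [0, 0, 0], "claw": 0.03},
    {"offset": [0, 0, -0.108], "dr": [0, 0, 0], "claw": 0.03}
  ]
}}

```text
time_s: 3.4
position: [593.6, 82.0, 41.7]
orientation: [0.69, 0.724, 0.0, 0.0]
contact_force: [-0.3, 0.6, 2.4]
grip_width: 45.6
grip_force: 30.0
```

Request:
{"method": "jog_arm", "body": {
  "plan": [
    {"offset": [0, 0, 0.02], "dr": [0, 0, 0], "claw": 0.03},
    {"offset": [0, 0, 0.05], "dr": [0, 0, 0], "claw": 0.03},
    {"offset": [-0.006, 0.01, 0.07], "dr": [0, 0, 0], "claw": 0.03},
    {"offset": [-0.022, 0.035, 0.07], "dr": [0, 0, 0], "claw": 0.03},
    {"offset": [-0.044, 0.07, 0.07], "dr": [0, 0, 0], "claw": 0.03},
    {"offset": [-0.066, 0.105, 0.07], "dr": [0, 0, 0], "claw": 0.03},
    {"offset": [-0.088, 0.14, 0.07], "dr": [0, 0, 0], "claw": 0.03},
    {"offset": [-0.11, 0.175, 0.07], "dr": [0, 0, 0], "claw": 0.03},
    {"offset": [-0.128, 0.203, 0.07], "dr": [0, 0, 0], "claw": 0.03},
    {"offset": [-0.138, 0.218, 0.065], "dr": [0, 0, 0], "claw": 0.03},
    {"offset": [-0.14, 0.222, 0.05], "dr": [0, 0, 0], "claw": 0.03},
    {"offset": [-0.14, 0.222, 0.03], "dr": [0, 0, 0], "claw": 0.03}
  ]
}}

```text
time_s: 4.6
position: [452.9, 305.7, 71.7]
orientation: [0.689, 0.725, 0.001, -0.0]
contact_force: [-0.0, -0.5, -1.0]
grip_width: 45.2
grip_force: 30.0
```

Request:
{"method": "jog_arm", "body": {
  "plan": [
    {"offset": [0, 0, -0.015], "dr": [0, 0, 0], "claw": 0.03},
    {"offset": [0, 0, -0.024], "dr": [0, 0, 0], "claw": 0.03},
    {"offset": [0, 0, -0.028], "dr": [0, 0, 0], "claw": 0.03},
    {"offset": [0, 0, -0.028], "dr": [0, 0, 0], "claw": 0.03},
    {"offset": [0, 0, -0.028], "dr": [0, 0, 0], "claw": 0.03},
    {"offset": [0, 0, -0.028], "dr": [0, 0, 0], "claw": 0.06},
    {"offset": [0, 0, -0.028], "dr": [0, 0, 0], "claw": 0.093},
    {"offset": [0, 0, -0.028], "dr": [0, 0, 0], "claw": 0.093},
    {"offset": [0, 0, -0.028], "dr": [0, 0, 0], "claw": 0.093},
    {"offset": [0, 0, 0.0], "dr": [0, 0, 0], "claw": 0.093},
    {"offset": [0, 0, 0.04], "dr": [0, 0, 0], "claw": 0.093},
    {"offset": [0, 0, 0.08], "dr": [0, 0, 0], "claw": 0.093}
  ]
}}

```text
time_s: 5.8
position: [453.1, 303.5, 152.5]
orientation: [0.69, 0.724, -0.001, -0.0]
contact_force: [0.8, -0.1, -0.1]
grip_width: 91.9
grip_force: 0.0
```

Request:
{"method": "jog_arm", "body": {
  "plan": [
    {"offset": [0.009, -0.018, 0], "dr": [0, 0, 0], "claw": 0.093},
    {"offset": [0.028, -0.054, 0], "dr": [0, 0, 0], "claw": 0.093},
    {"offset": [0.048, -0.092, 0], "dr": [0, 0, 0], "claw": 0.093},
    {"offset": [0.068, -0.13, 0], "dr": [0, 0, 0], "claw": 0.093},
    {"offset": [0.088, -0.168, 0], "dr": [0, 0, 0], "claw": 0.093},
    {"offset": [0.108, -0.207, 0], "dr": [0, 0, 0], "claw": 0.093},
    {"offset": [0.128, -0.245, 0], "dr": [0, 0, 0], "claw": 0.093},
    {"offset": [0.141, -0.27, 0], "dr": [0, 0, 0], "claw": 0.093},
    {"offset": [0.147, -0.282, 0], "dr": [0, 0, 0], "claw": 0.093},
    {"offset": [0.147, -0.282, -0.01], "dr": [0, 0, 0], "claw": 0.093},
    {"offset": [0.147, -0.282, -0.03], "dr": [0, 0, 0], "claw": 0.093},
    {"offset": [0.147, -0.282, -0.05], "dr": [0, 0, 0], "claw": 0.093}
  ]
}}

```text
time_s: 7.0
position: [599.6, 24.5, 100.6]
orientation: [0.689, 0.725, 0.0, -0.001]
contact_force: [-0.7, 0.2, -0.6]
grip_width: 93.0
grip_force: 0.0
```

Request:
{"method": "jog_arm", "body": {
  "plan": [
    {"offset": [0, 0, -0.025], "dr": [0, 0, 0], "claw": 0.093},
    {"offset": [0, 0, -0.048], "dr": [0, 0, 0], "claw": 0.093},
    {"offset": [0, 0, -0.06], "dr": [0, 0, 0], "claw": 0.093},
    {"offset": [0, 0, -0.06], "dr": [0, 0, 0], "claw": 0.093},
    {"offset": [0, 0, -0.06], "dr": [0, 0, 0], "claw": 0.06},
    {"offset": [0, 0, -0.06], "dr": [0, 0, 0], "claw": 0.03},
    {"offset": [0, 0, -0.06], "dr": [0, 0, 0], "claw": 0.03},
    {"offset": [0, 0, -0.06], "dr": [0, 0, 0], "claw": 0.03},
    {"offset": [0, 0, -0.06], "dr": [0, 0, 0], "claw": 0.03},
    {"offset": [0, 0, -0.06], "dr": [0, 0, 0], "claw": 0.03}
  ]
}}

```text
time_s: 8.0
position: [600.5, 22.0, 41.9]
orientation: [0.69, 0.724, 0.0, 0.0]
contact_force: [0.1, 0.2, -0.3]
grip_width: 49.4
grip_force: 0.0
```

Request:
{"method": "jog_arm", "body": {
  "plan": [
    {"offset": [0, 0, 0], "dr": [0, 0, 0], "claw": 0.03},
    {"offset": [0, 0, 0], "dr": [0, 0, 0], "claw": 0.03},
    {"offset": [0, 0, 0], "dr": [0, 0, 0], "claw": 0.03}
  ]
}}

```text
time_s: 8.3
position: [600.4, 21.9, 41.7]
orientation: [0.69, 0.724, 0.0, 0.0]
contact_force: [-1.1, -0.0, 1.6]
grip_width: 42.9
grip_force: 30.0
```

Request:
{"method": "jog_arm", "body": {
  "plan": [
    {"offset": [0, 0, 0.02], "dr": [0, 0, 0], "claw": 0.03},
    {"offset": [0, 0, 0.05], "dr": [0, 0, 0], "claw": 0.03},
    {"offset": [-0.006, 0.009, 0.07], "dr": [0, 0, 0], "claw": 0.03},
    {"offset": [-0.022, 0.033, 0.07], "dr": [0, 0, 0], "claw": 0.03},
    {"offset": [-0.044, 0.067, 0.07], "dr": [0, 0, 0], "claw": 0.03},
    {"offset": [-0.066, 0.101, 0.07], "dr": [0, 0, 0], "claw": 0.03},
    {"offset": [-0.088, 0.135, 0.07], "dr": [0, 0, 0], "claw": 0.03},
    {"offset": [-0.109, 0.168, 0.07], "dr": [0, 0, 0], "claw": 0.03},
    {"offset": [-0.126, 0.194, 0.07], "dr": [0, 0, 0], "claw": 0.03},
    {"offset": [-0.135, 0.207, 0.065], "dr": [0, 0, 0], "claw": 0.03},
    {"offset": [-0.137, 0.211, 0.05], "dr": [0, 0, 0], "claw": 0.03},
    {"offset": [-0.137, 0.211, 0.03], "dr": [0, 0, 0], "claw": 0.03}
  ]
}}

```text
time_s: 9.5
position: [463.7, 233.9, 71.5]
orientation: [0.689, 0.725, 0.001, 0.0]
contact_force: [0.2, 0.2, -0.5]
grip_width: 43.3
grip_force: 30.0
```

Request:
{"method": "jog_arm", "body": {
  "plan": [
    {"offset": [0, 0, -0.015], "dr": [0, 0, 0], "claw": 0.03},
    {"offset": [0, 0, -0.024], "dr": [0, 0, 0], "claw": 0.03},
    {"offset": [0, 0, -0.028], "dr": [0, 0, 0], "claw": 0.03},
    {"offset": [0, 0, -0.028], "dr": [0, 0, 0], "claw": 0.03},
    {"offset": [0, 0, -0.028], "dr": [0, 0, 0], "claw": 0.03},
    {"offset": [0, 0, -0.028], "dr": [0, 0, 0], "claw": 0.06},
    {"offset": [0, 0, -0.028], "dr": [0, 0, 0], "claw": 0.093},
    {"offset": [0, 0, -0.028], "dr": [0, 0, 0], "claw": 0.093},
    {"offset": [0, 0, -0.028], "dr": [0, 0, 0], "claw": 0.093},
    {"offset": [0, 0, 0.0], "dr": [0, 0, 0], "claw": 0.093},
    {"offset": [0, 0, 0.04], "dr": [0, 0, 0], "claw": 0.093},
    {"offset": [0, 0, 0.08], "dr": [0, 0, 0], "claw": 0.093}
  ]
}}

```text
time_s: 10.7
position: [463.0, 232.5, 152.5]
orientation: [0.69, 0.724, -0.001, -0.0]
contact_force: [0.5, 0.7, 0.4]
grip_width: 91.5
grip_force: 0.0
```

Request:
{"method": "jog_arm", "body": {
  "plan": [
    {"offset": [0.009, -0.018, 0], "dr": [0, 0, 0], "claw": 0.093},
    {"offset": [0.027, -0.054, 0], "dr": [0, 0, 0], "claw": 0.093},
    {"offset": [0.046, -0.091, 0], "dr": [0, 0, 0], "claw": 0.093},
    {"offset": [0.065, -0.128, 0], "dr": [0, 0, 0], "claw": 0.093},
    {"offset": [0.084, -0.165, 0], "dr": [0, 0, 0], "claw": 0.093},
    {"offset": [0.103, -0.202, 0], "dr": [0, 0, 0], "claw": 0.093},
    {"offset": [0.12, -0.237, 0], "dr": [0, 0, 0], "claw": 0.093},
    {"offset": [0.134, -0.264, 0], "dr": [0, 0, 0], "claw": 0.093},
    {"offset": [0.139, -0.274, 0], "dr": [0, 0, 0], "claw": 0.093},
    {"offset": [0.139, -0.274, -0.01], "dr": [0, 0, 0], "claw": 0.093},
    {"offset": [0.139, -0.274, -0.03], "dr": [0, 0, 0], "claw": 0.093},
    {"offset": [0.139, -0.274, -0.05], "dr": [0, 0, 0], "claw": 0.093}
  ]
}}

```text
time_s: 11.9
position: [601.6, -38.6, 100.5]
orientation: [0.689, 0.725, 0.0, -0.001]
contact_force: [-0.1, -0.1, -0.6]
grip_width: 93.0
grip_force: 0.0
```

Request:
{"method": "jog_arm", "body": {
  "plan": [
    {"offset": [0, 0, -0.025], "dr": [0, 0, 0], "claw": 0.093},
    {"offset": [0, 0, -0.048], "dr": [0, 0, 0], "claw": 0.093},
    {"offset": [0, 0, -0.06], "dr": [0, 0, 0], "claw": 0.093},
    {"offset": [0, 0, -0.06], "dr": [0, 0, 0], "claw": 0.093},
    {"offset": [0, 0, -0.06], "dr": [0, 0, 0], "claw": 0.06},
    {"offset": [0, 0, -0.06], "dr": [0, 0, 0], "claw": 0.03},
    {"offset": [0, 0, -0.06], "dr": [0, 0, 0], "claw": 0.03},
    {"offset": [0, 0, -0.06], "dr": [0, 0, 0], "claw": 0.03},
    {"offset": [0, 0, -0.06], "dr": [0, 0, 0], "claw": 0.03},
    {"offset": [0, 0, -0.06], "dr": [0, 0, 0], "claw": 0.03},
    {"offset": [0, 0, -0.06], "dr": [0, 0, 0], "claw": 0.03},
    {"offset": [0, 0, -0.06], "dr": [0, 0, 0], "claw": 0.03}
  ]
}}

```text
time_s: 13.1
position: [602.5, -41.1, 41.7]
orientation: [0.69, 0.724, 0.0, 0.0]
contact_force: [-0.6, 0.3, 1.7]
grip_width: 42.3
grip_force: 29.6
```

Request:
{"method": "jog_arm", "body": {
  "plan": [
    {"offset": [0, 0, 0.02], "dr": [0, 0, 0], "claw": 0.03},
    {"offset": [0, 0, 0.05], "dr": [0, 0, 0], "claw": 0.03},
    {"offset": [-0.006, 0.009, 0.07], "dr": [0, 0, 0], "claw": 0.03},
    {"offset": [-0.021, 0.033, 0.07], "dr": [0, 0, 0], "claw": 0.03},
    {"offset": [-0.042, 0.066, 0.07], "dr": [0, 0, 0], "claw": 0.03},
    {"offset": [-0.063, 0.099, 0.07], "dr": [0, 0, 0], "claw": 0.03},
    {"offset": [-0.084, 0.132, 0.07], "dr": [0, 0, 0], "claw": 0.03},
    {"offset": [-0.104, 0.163, 0.07], "dr": [0, 0, 0], "claw": 0.03},
    {"offset": [-0.119, 0.187, 0.07], "dr": [0, 0, 0], "claw": 0.03},
    {"offset": [-0.127, 0.199, 0.065], "dr": [0, 0, 0], "claw": 0.03},
    {"offset": [-0.129, 0.203, 0.05], "dr": [0, 0, 0], "claw": 0.03},
    {"offset": [-0.129, 0.203, 0.03], "dr": [0, 0, 0], "claw": 0.03}
  ]
}}

```text
time_s: 14.3
position: [473.8, 162.7, 71.5]
orientation: [0.689, 0.724, 0.001, 0.0]
contact_force: [-0.1, 0.5, -0.2]
grip_width: 42.0
grip_force: 29.6
```

Request:
{"method": "jog_arm", "body": {
  "plan": [
    {"offset": [0, 0, -0.015], "dr": [0, 0, 0], "claw": 0.03},
    {"offset": [0, 0, -0.024], "dr": [0, 0, 0], "claw": 0.03},
    {"offset": [0, 0, -0.028], "dr": [0, 0, 0], "claw": 0.03},
    {"offset": [0, 0, -0.028], "dr": [0, 0, 0], "claw": 0.03},
    {"offset": [0, 0, -0.028], "dr": [0, 0, 0], "claw": 0.03},
    {"offset": [0, 0, -0.028], "dr": [0, 0, 0], "claw": 0.06},
    {"offset": [0, 0, -0.028], "dr": [0, 0, 0], "claw": 0.093},
    {"offset": [0, 0, -0.028], "dr": [0, 0, 0], "claw": 0.093},
    {"offset": [0, 0, -0.028], "dr": [0, 0, 0], "claw": 0.093},
    {"offset": [0, 0, 0.0], "dr": [0, 0, 0], "claw": 0.093},
    {"offset": [0, 0, 0.04], "dr": [0, 0, 0], "claw": 0.093},
    {"offset": [0, 0, 0.08], "dr": [0, 0, 0], "claw": 0.093}
  ]
}}

```text
time_s: 15.5
position: [473.0, 161.6, 152.6]
orientation: [0.69, 0.724, -0.001, -0.0]
contact_force: [0.3, 1.7, -0.4]
grip_width: 91.5
grip_force: 0.0
```

Request:
{"method": "jog_arm", "body": {
  "plan": [
    {"offset": [0.01, -0.008, 0], "dr": [0, 0, 0], "claw": 0.093},
    {"offset": [0.03, -0.024, 0], "dr": [0, 0, -0.5], "claw": 0.093},
    {"offset": [0.06, -0.047, 0], "dr": [0, 0, -1], "claw": 0.093},
    {"offset": [0.09, -0.071, 0], "dr": [0, 0, -1.7], "claw": 0.093},
    {"offset": [0.12, -0.095, 0], "dr": [0, 0, -1.7], "claw": 0.093},
    {"offset": [0.15, -0.118, 0], "dr": [0, 0, -1.7], "claw": 0.093},
    {"offset": [0.165, -0.13, 0], "dr": [0, 0, -1.7], "claw": 0.093},
    {"offset": [0.171, -0.135, 0], "dr": [0, 0, -1.7], "claw": 0.093},
    {"offset": [0.171, -0.135, 0], "dr": [0, 0, -1.7], "claw": 0.093},
    {"offset": [0.171, -0.135, 0], "dr": [0, 0, -1.7], "claw": 0.093}
  ]
}}

```text
time_s: 16.5
position: [643.3, 27.9, 151.1]
orientation: [0.7, 0.714, -0.0, -0.001]
contact_force: [0.3, -0.1, 0.2]
grip_width: 92.8
grip_force: 0.0
```

Run:
```python
from h import *
im=cams.capture('scene')[:,:,::-1];cv2.imwrite('pics/c1raw.png',im)
crop('scene',155,150,320,190,2,'c1.png',im)
cv2.imwrite('pics/c2raw.png',cams.capture('top')[:,:,::-1])
```

```text
(no output)
```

View pics/c1.png

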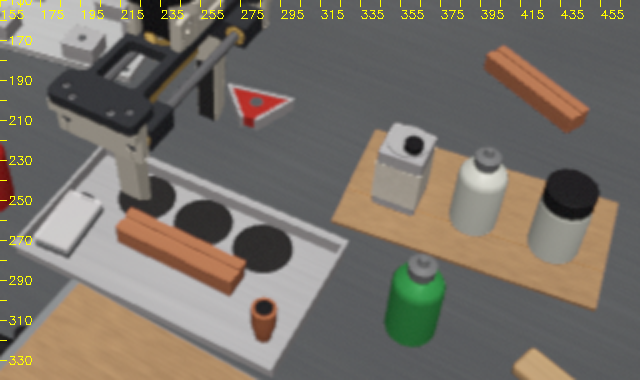

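The scene view shows the jar, bottle and tin upright on the card, at about (432,258), (395,245) and (357,233). The bar lies in its place at (180,252), with the cup at (263,318) and the case at (68,222) unmoved. I'll descend on the bar with the fingers partly closed to clear the tray's back wall.

Request:
{"method": "jog_arm", "body": {
  "plan": [
    {"offset": [0, 0, -0.03], "dr": [0, 0, 0], "claw": 0.055},
    {"offset": [0, 0, -0.06], "dr": [0, 0, 0], "claw": 0.055},
    {"offset": [0, 0, -0.08], "dr": [0, 0, 0], "claw": 0.055},
    {"offset": [0, 0, -0.08], "dr": [0, 0, 0], "claw": 0.055},
    {"offset": [0, 0, -0.08], "dr": [0, 0, 0], "claw": 0.055},
    {"offset": [0, 0, -0.08], "dr": [0, 0, 0], "claw": 0.055}
  ]
}}

```text
time_s: 17.2
position: [645.0, 27.2, 73.0]
orientation: [0.7, 0.714, 0.001, 0.001]
contact_force: [-0.0, 0.9, -0.8]
grip_width: 55.6
grip_force: 0.0
```

Request:
{"method": "jog_arm", "body": {
  "plan": [
    {"offset": [0, 0, -0.025], "dr": [0, 0, 0], "claw": 0.055},
    {"offset": [0, 0, -0.045], "dr": [0, 0, 0], "claw": 0.055},
    {"offset": [0, 0, -0.054], "dr": [0, 0, 0], "claw": 0.055},
    {"offset": [0, 0, -0.055], "dr": [0, 0, 0], "claw": 0.055},
    {"offset": [0, 0, -0.055], "dr": [0, 0, 0], "claw": 0.04},
    {"offset": [0, 0, -0.055], "dr": [0, 0, 0], "claw": 0.015},
    {"offset": [0, 0, -0.055], "dr": [0, 0, 0], "claw": 0.015},
    {"offset": [0, 0, -0.055], "dr": [0, 0, 0], "claw": 0.015},
    {"offset": [0, 0, -0.055], "dr": [0, 0, 0], "claw": 0.015},
    {"offset": [0, 0, -0.055], "dr": [0, 0, 0], "claw": 0.015},
    {"offset": [0, 0, -0.055], "dr": [0, 0, 0], "claw": 0.015}
  ]
}}

```text
time_s: 18.3
position: [644.8, 27.0, 17.2]
orientation: [0.7, 0.714, 0.0, 0.0]
contact_force: [-0.3, 0.5, 6.0]
grip_width: 25.6
grip_force: 30.0
```

Request:
{"method": "jog_arm", "body": {
  "plan": [
    {"offset": [0, 0, 0.01], "dr": [0, 0, 0], "claw": 0.015},
    {"offset": [0, 0, 0.03], "dr": [0, 0, 0], "claw": 0.015},
    {"offset": [0, 0, 0.06], "dr": [0, 0, 0], "claw": 0.015},
    {"offset": [0, 0, 0.09], "dr": [0, 0, 0], "claw": 0.015},
    {"offset": [0, 0, 0.11], "dr": [0, 0, 0], "claw": 0.015},
    {"offset": [-0.007, -0.01, 0.115], "dr": [0, 0, 0], "claw": 0.015},
    {"offset": [-0.02, -0.03, 0.115], "dr": [0, 0, 1], "claw": 0.015},
    {"offset": [-0.037, -0.055, 0.115], "dr": [0, 0, 2], "claw": 0.015},
    {"offset": [-0.054, -0.08, 0.115], "dr": [0, 0, 3], "claw": 0.015},
    {"offset": [-0.07, -0.105, 0.115], "dr": [0, 0, 4], "claw": 0.015},
    {"offset": [-0.085, -0.128, 0.115], "dr": [0, 0, 5], "claw": 0.015},
    {"offset": [-0.1, -0.15, 0.115], "dr": [0, 0, 6], "claw": 0.015}
  ]
}}

```text
time_s: 19.5
position: [541.9, -124.6, 130.7]
orientation: [0.662, 0.749, -0.001, -0.001]
contact_force: [0.3, 0.1, -5.6]
grip_width: 25.6
grip_force: 30.0
```

Request:
{"method": "jog_arm", "body": {
  "plan": [
    {"offset": [-0.015, -0.022, 0], "dr": [0, 0, 0.5], "claw": 0.015},
    {"offset": [-0.032, -0.047, 0], "dr": [0, 0, 1], "claw": 0.015},
    {"offset": [-0.049, -0.073, 0], "dr": [0, 0, 1.5], "claw": 0.015},
    {"offset": [-0.066, -0.099, 0], "dr": [0, 0, 2], "claw": 0.015},
    {"offset": [-0.082, -0.123, 0], "dr": [0, 0, 2.6], "claw": 0.015},
    {"offset": [-0.094, -0.141, 0], "dr": [0, 0, 2.6], "claw": 0.015},
    {"offset": [-0.1, -0.149, 0], "dr": [0, 0, 2.6], "claw": 0.015},
    {"offset": [-0.1013, -0.1508, 0], "dr": [0, 0, 2.6], "claw": 0.015},
    {"offset": [-0.1013, -0.1508, 0], "dr": [0, 0, 2.6], "claw": 0.015},
    {"offset": [-0.1013, -0.1508, 0], "dr": [0, 0, 2.6], "claw": 0.015},
    {"offset": [-0.1013, -0.1508, 0], "dr": [0, 0, 2.6], "claw": 0.015},
    {"offset": [-0.1013, -0.1508, 0], "dr": [0, 0, 2.6], "claw": 0.015}
  ]
}}

```text
time_s: 20.7
position: [443.6, -273.1, 131.6]
orientation: [0.644, 0.765, 0.0, -0.0]
contact_force: [-0.1, -0.1, -6.2]
grip_width: 25.8
grip_force: 30.0
```

Run:
```python
from h import *
s=r.get_state();print(s['position'],s['orientation'],s['grip_width'])
crop('scene',100,70,190,140,4,'d1.png')
crop('top',338,150,132,100,6,'d2.png')
```

```text
[ 443.63712962 -273.09420368  131.55340809] [ 6.44414529e-01  7.64676343e-01  6.30701058e-05 -3.58333561e-05] 25.825882674688184
```

View pics/d1.png

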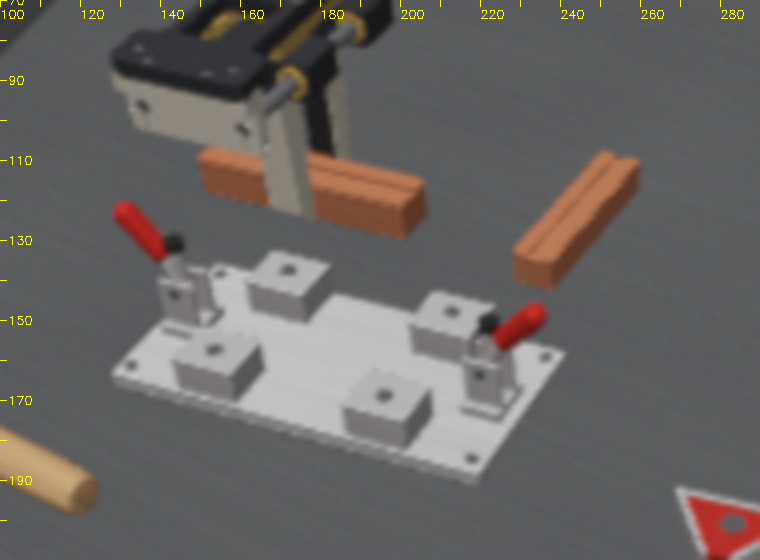

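The scene crop shows the bar level in the gripper above the jig, between the clamps. Its right end is at about (403,238) and its left end at about (202,165). I check its centre before lowering.

Run:
```python
from h import *
S=lambda x,y,z:ray('scene',((x+.5)/4-.5+100,(y+.5)/4-.5+70),z)
z=131.5-17+3+22+.5
a,b=S(199,161,z),S(403,211,z); c=S(426,180,z)
d=(a-b);print(a,b,c,np.linalg.norm(d),np.linalg.norm(c-b))
u=np.array([np.cos(np.radians(9.7)),np.sin(np.radians(9.7))]);print('centre',(a+b)/2-13*u, 'yaw',np.degrees(np.arctan2(d[0],-d[1])))
lo=S(403,238,z-22),S(204,192,z-22);print('low',(lo[0]+lo[1])/2-13*u)
# jig from scene: base corners z=10 
J=[S(x,y,10) for x,y in((565,353),(474,480),(112,376))];print('jig', (J[0]+J[2])/2,J)
```

```text
[ 469.09313308 -327.71055046] [ 449.05243374 -208.8436823 ] [ 420.64093397 -216.05784551] 120.54443983552589 29.313093829704442
centre [ 446.25863831 -270.46747831] yaw 9.569946964182392
low [ 442.53094055 -275.83876915]
jig [ 444.75234723 -274.45082835] [array([ 369.01018584, -171.97587562]), array([ 483.31066416, -151.80112368]), array([ 520.49450861, -376.92578108])]
```

Request:
{"method": "jog_arm", "body": {
  "plan": [
    {"offset": [0, -0.0005, -0.015], "dr": [0, 0, 0], "claw": 0.015},
    {"offset": [0, -0.0005, -0.04], "dr": [0, 0, 0], "claw": 0.015},
    {"offset": [0, -0.0005, -0.065], "dr": [0, 0, 0], "claw": 0.015},
    {"offset": [0, -0.0005, -0.085], "dr": [0, 0, 0], "claw": 0.015},
    {"offset": [0, -0.0005, -0.097], "dr": [0, 0, 0], "claw": 0.015},
    {"offset": [0, -0.0005, -0.104], "dr": [0, 0, 0], "claw": 0.015},
    {"offset": [0, -0.0005, -0.107], "dr": [0, 0, 0], "claw": 0.015},
    {"offset": [0, -0.0005, -0.1075], "dr": [0, 0, 0], "claw": 0.015},
    {"offset": [0, -0.0005, -0.1075], "dr": [0, 0, 0], "claw": 0.015},
    {"offset": [0, -0.0005, -0.1075], "dr": [0, 0, 0], "claw": 0.015},
    {"offset": [0, -0.0005, -0.1075], "dr": [0, 0, 0], "claw": 0.015}
  ]
}}

```text
time_s: 21.9
position: [443.4, -274.4, 24.6]
orientation: [0.645, 0.764, 0.0, 0.0]
contact_force: [0.1, -0.2, -4.8]
grip_width: 25.4
grip_force: 30.0
```

Request:
{"method": "jog_arm", "body": {
  "plan": [
    {"offset": [0, 0, -0.0005], "dr": [0, 0, 0], "claw": 0.015},
    {"offset": [0, 0, -0.0005], "dr": [0, 0, 0], "claw": 0.03},
    {"offset": [0, 0, -0.0005], "dr": [0, 0, 0], "claw": 0.06},
    {"offset": [0, 0, -0.0005], "dr": [0, 0, 0], "claw": 0.06},
    {"offset": [0, 0, -0.0005], "dr": [0, 0, 0], "claw": 0.06},
    {"offset": [0, 0, -0.0005], "dr": [0, 0, 0], "claw": 0.06},
    {"offset": [0, 0, 0.02], "dr": [0, 0, 0], "claw": 0.06},
    {"offset": [0, 0, 0.05], "dr": [0, 0, 0], "claw": 0.06},
    {"offset": [0, 0, 0.08], "dr": [0, 0, 0], "claw": 0.06},
    {"offset": [0, 0, 0.12], "dr": [0, 0, 0], "claw": 0.06},
    {"offset": [0, 0, 0.13], "dr": [0, 0, 0], "claw": 0.06}
  ]
}}

```text
time_s: 23.0
position: [444.2, -275.2, 157.4]
orientation: [0.645, 0.764, 0.001, 0.002]
contact_force: [0.6, -0.2, -0.0]
grip_width: 59.7
grip_force: 0.0
```

Run:
```python
from h import *
crop('scene',120,110,130,90,5,'e1.png')
```

```text
(no output)
```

View pics/e1.png

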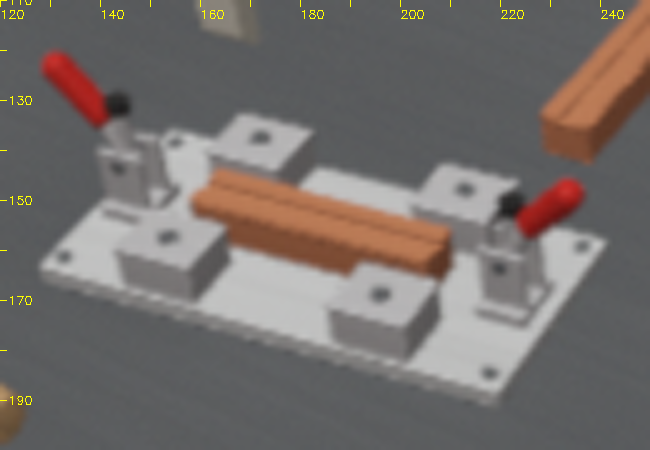

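The scene crop shows the bar lying flat in the groove, with its top from (192,205) to (452,230). I check the numbers, and the container positions on the card.

Run:
```python
from h import *
S=lambda x,y,z:ray('scene',((x+.5)/5-.5+120,(y+.5)/5-.5+110),z)
P=np.array([S(*p,32) for p in((214,168),(452,230),(436,266),(192,203))])
c=P.mean(0);a=np.radians(9.7);u=np.array([np.cos(a),np.sin(a)]);v=np.array([-u[1],u[0]])
for j in((443.1,-273.9),(444.75,-274.45)): d=c-j;print('bar',c,'in jig',d@u,d@v)
c1=lambda x,y,z:ray('scene',((x+.5)/2-.5+155,(y+.5)/2-.5+150),z)
print('jar',c1(571,193,82),'bottle',c1(488,156,96))
im=cams.capture('top')[:,:,::-1];crop('top',110,180,130,95,6,'f1.png',im)
```

```text
bar [ 443.4945244  -273.84263729] in jig 0.39854907932369626 -0.009930549587843363
bar [ 443.4945244  -273.84263729] in jig -1.1351924859121363 0.8102138346932877
jar [461.12939474 304.4886894 ] bottle [471.26197483 231.72536439]
```

View pics/f1.png

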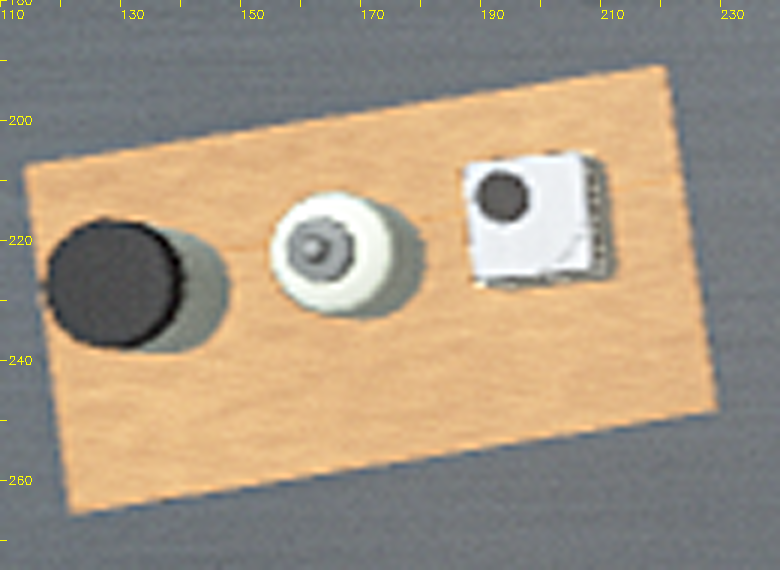

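The top crop shows all three upright on the card, with the jar lid at (115,284), the bottle cap at (318,250) and the tin top spanning (463,165)–(590,275).

Run:
```python
from h import *
T=lambda x,y,z:ray('top',((x+.5)/6-.5+110,(y+.5)/6-.5+180),z)
print(T(115,284,82),T(320,250,96),np.mean([T(*p,76) for p in((463,165),(582,154),(591,267),(474,283))],0))
for b,z in(((453.4,303.9),82),((463.4,232.9),96),((473.4,161.9),76)): print(px('top',[*b,z]),px('scene',[*b,z]))
```

```text
[453.64066302 302.69629594] [462.63768788 229.26464448] [473.34178579 162.16507336]
[128.16352746 227.04896784] [441.34701588 243.18934891]
[161.11986704 220.9211818 ] [401.07674381 225.18479732]
[197.62889087 215.74357301] [359.43940714 221.18184243]
```

Request:
{"method": "jog_arm", "body": {
  "plan": [
    {"offset": [0.006, 0.02, 0], "dr": [0, 0, 0], "claw": 0.093},
    {"offset": [0.015, 0.055, 0], "dr": [0, 0, -1], "claw": 0.093},
    {"offset": [0.024, 0.095, 0], "dr": [0, 0, -2], "claw": 0.093},
    {"offset": [0.03, 0.137, 0], "dr": [0, 0, -3], "claw": 0.093},
    {"offset": [0.03, 0.18, 0], "dr": [0, 0, -4], "claw": 0.093},
    {"offset": [0.03, 0.223, 0], "dr": [0, 0, -5], "claw": 0.093},
    {"offset": [0.03, 0.266, 0], "dr": [0, 0, -6], "claw": 0.093},
    {"offset": [0.03, 0.31, 0], "dr": [0, 0, -6.9], "claw": 0.093},
    {"offset": [0.03, 0.353, 0], "dr": [0, 0, -6.9], "claw": 0.093},
    {"offset": [0.0303, 0.395, 0], "dr": [0, 0, -6.9], "claw": 0.093},
    {"offset": [0.0303, 0.425, 0], "dr": [0, 0, -6.9], "claw": 0.093},
    {"offset": [0.0303, 0.4363, 0], "dr": [0, 0, -6.9], "claw": 0.093}
  ]
}}

```text
time_s: 24.3
position: [472.5, 165.1, 152.4]
orientation: [0.688, 0.726, -0.001, -0.0]
contact_force: [-0.1, -0.5, 0.4]
grip_width: 93.4
grip_force: 0.0
```

Request:
{"method": "jog_arm", "body": {
  "plan": [
    {"offset": [0, 0, 0], "dr": [0, 0, 0], "claw": 0.093},
    {"offset": [0, 0, -0.02], "dr": [0, 0, 0], "claw": 0.093},
    {"offset": [0, 0, -0.05], "dr": [0, 0, 0], "claw": 0.093},
    {"offset": [0, 0, -0.08], "dr": [0, 0, 0], "claw": 0.093},
    {"offset": [0, 0, -0.1], "dr": [0, 0, 0], "claw": 0.093},
    {"offset": [0, 0, -0.1105], "dr": [0, 0, 0], "claw": 0.093},
    {"offset": [0, 0, -0.1105], "dr": [0, 0, 0], "claw": 0.093}
  ]
}}

```text
time_s: 25.0
position: [472.9, 159.9, 42.5]
orientation: [0.691, 0.723, -0.001, -0.0]
contact_force: [0.4, -0.1, 0.1]
grip_width: 92.9
grip_force: 0.0
```

Request:
{"method": "jog_arm", "body": {
  "plan": [
    {"offset": [0, 0, 0], "dr": [0, 0, 0], "claw": 0.093},
    {"offset": [0, 0, 0], "dr": [0, 0, 0], "claw": 0.093},
    {"offset": [0, 0, 0], "dr": [0, 0, 0], "claw": 0.06},
    {"offset": [0, 0, 0], "dr": [0, 0, 0], "claw": 0.03},
    {"offset": [0, 0, 0], "dr": [0, 0, 0], "claw": 0.03},
    {"offset": [0, 0, 0], "dr": [0, 0, 0], "claw": 0.03},
    {"offset": [0, 0, 0], "dr": [0, 0, 0], "claw": 0.03},
    {"offset": [0, 0, 0], "dr": [0, 0, 0], "claw": 0.03},
    {"offset": [0, 0, 0], "dr": [0, 0, 0], "claw": 0.03},
    {"offset": [0, 0, 0], "dr": [0, 0, 0], "claw": 0.03},
    {"offset": [0, 0, 0], "dr": [0, 0, 0], "claw": 0.03}
  ]
}}

```text
time_s: 26.1
position: [473.5, 162.0, 43.6]
orientation: [0.69, 0.724, 0.0, 0.0]
contact_force: [0.1, 0.3, -0.9]
grip_width: 42.4
grip_force: 29.7
```

Request:
{"method": "jog_arm", "body": {
  "plan": [
    {"offset": [0, 0, 0.02], "dr": [0, 0, 0], "claw": 0.03},
    {"offset": [0, 0, 0.05], "dr": [0, 0, 0], "claw": 0.03},
    {"offset": [0.006, -0.009, 0.07], "dr": [0, 0, 0], "claw": 0.03},
    {"offset": [0.021, -0.033, 0.07], "dr": [0, 0, 0], "claw": 0.03},
    {"offset": [0.042, -0.066, 0.07], "dr": [0, 0, 0], "claw": 0.03},
    {"offset": [0.063, -0.099, 0.07], "dr": [0, 0, 0], "claw": 0.03},
    {"offset": [0.084, -0.132, 0.07], "dr": [0, 0, 0], "claw": 0.03},
    {"offset": [0.104, -0.163, 0.07], "dr": [0, 0, 0], "claw": 0.03},
    {"offset": [0.119, -0.187, 0.07], "dr": [0, 0, 0], "claw": 0.03},
    {"offset": [0.127, -0.199, 0.065], "dr": [0, 0, 0], "claw": 0.03},
    {"offset": [0.129, -0.203, 0.05], "dr": [0, 0, 0], "claw": 0.03},
    {"offset": [0.129, -0.203, 0.03], "dr": [0, 0, 0], "claw": 0.03}
  ]
}}

```text
time_s: 27.3
position: [602.3, -40.5, 72.7]
orientation: [0.69, 0.724, 0.0, -0.0]
contact_force: [-1.1, -0.2, -0.8]
grip_width: 42.1
grip_force: 29.7
```

Request:
{"method": "jog_arm", "body": {
  "plan": [
    {"offset": [0, 0, -0.015], "dr": [0, 0, 0], "claw": 0.03},
    {"offset": [0, 0, -0.026], "dr": [0, 0, 0], "claw": 0.03},
    {"offset": [0, 0, -0.031], "dr": [0, 0, 0], "claw": 0.03},
    {"offset": [0, 0, -0.031], "dr": [0, 0, 0], "claw": 0.03},
    {"offset": [0, 0, -0.031], "dr": [0, 0, 0], "claw": 0.03},
    {"offset": [0, 0, -0.031], "dr": [0, 0, 0], "claw": 0.06},
    {"offset": [0, 0, -0.031], "dr": [0, 0, 0], "claw": 0.093},
    {"offset": [0, 0, -0.031], "dr": [0, 0, 0], "claw": 0.093},
    {"offset": [0, 0, -0.031], "dr": [0, 0, 0], "claw": 0.093},
    {"offset": [0, 0, 0.0], "dr": [0, 0, 0], "claw": 0.093},
    {"offset": [0, 0, 0.04], "dr": [0, 0, 0], "claw": 0.093},
    {"offset": [0, 0, 0.08], "dr": [0, 0, 0], "claw": 0.093}
  ]
}}

```text
time_s: 28.5
position: [602.0, -41.2, 154.5]
orientation: [0.69, 0.724, -0.001, -0.0]
contact_force: [0.5, 0.5, 1.1]
grip_width: 91.3
grip_force: 0.0
```

Request:
{"method": "jog_arm", "body": {
  "plan": [
    {"offset": [-0.009, 0.018, 0], "dr": [0, 0, 0], "claw": 0.093},
    {"offset": [-0.027, 0.054, 0], "dr": [0, 0, 0], "claw": 0.093},
    {"offset": [-0.046, 0.091, 0], "dr": [0, 0, 0], "claw": 0.093},
    {"offset": [-0.065, 0.128, 0], "dr": [0, 0, 0], "claw": 0.093},
    {"offset": [-0.084, 0.165, 0], "dr": [0, 0, 0], "claw": 0.093},
    {"offset": [-0.103, 0.202, 0], "dr": [0, 0, 0], "claw": 0.093},
    {"offset": [-0.12, 0.237, 0], "dr": [0, 0, 0], "claw": 0.093},
    {"offset": [-0.134, 0.264, 0], "dr": [0, 0, 0], "claw": 0.093},
    {"offset": [-0.139, 0.274, 0], "dr": [0, 0, 0], "claw": 0.093},
    {"offset": [-0.139, 0.274, 0], "dr": [0, 0, 0], "claw": 0.093},
    {"offset": [-0.139, 0.274, -0.02], "dr": [0, 0, 0], "claw": 0.093},
    {"offset": [-0.139, 0.274, -0.04], "dr": [0, 0, 0], "claw": 0.093}
  ]
}}

```text
time_s: 29.7
position: [464.8, 231.6, 113.8]
orientation: [0.69, 0.723, 0.001, 0.001]
contact_force: [0.1, -0.7, -0.3]
grip_width: 92.6
grip_force: 0.0
```

Request:
{"method": "jog_arm", "body": {
  "plan": [
    {"offset": [0, 0, -0.03], "dr": [0, 0, 0], "claw": 0.093},
    {"offset": [0, 0, -0.055], "dr": [0, 0, 0], "claw": 0.093},
    {"offset": [0, 0, -0.07], "dr": [0, 0, 0], "claw": 0.093},
    {"offset": [0, 0, -0.07], "dr": [0, 0, 0], "claw": 0.093},
    {"offset": [0, 0, -0.07], "dr": [0, 0, 0], "claw": 0.06},
    {"offset": [0, 0, -0.07], "dr": [0, 0, 0], "claw": 0.03},
    {"offset": [0, 0, -0.07], "dr": [0, 0, 0], "claw": 0.03},
    {"offset": [0, 0, -0.07], "dr": [0, 0, 0], "claw": 0.03},
    {"offset": [0, 0, -0.07], "dr": [0, 0, 0], "claw": 0.03},
    {"offset": [0, 0, -0.07], "dr": [0, 0, 0], "claw": 0.03},
    {"offset": [0, 0, -0.07], "dr": [0, 0, 0], "claw": 0.03},
    {"offset": [0, 0, -0.07], "dr": [0, 0, 0], "claw": 0.03}
  ]
}}

```text
time_s: 30.9
position: [463.4, 233.1, 43.7]
orientation: [0.69, 0.724, 0.0, -0.0]
contact_force: [0.1, 0.0, 2.9]
grip_width: 42.9
grip_force: 30.0
```

Request:
{"method": "jog_arm", "body": {
  "plan": [
    {"offset": [0, 0, 0.02], "dr": [0, 0, 0], "claw": 0.03},
    {"offset": [0, 0, 0.05], "dr": [0, 0, 0], "claw": 0.03},
    {"offset": [0.006, -0.009, 0.07], "dr": [0, 0, 0], "claw": 0.03},
    {"offset": [0.022, -0.033, 0.07], "dr": [0, 0, 0], "claw": 0.03},
    {"offset": [0.044, -0.067, 0.07], "dr": [0, 0, 0], "claw": 0.03},
    {"offset": [0.066, -0.101, 0.07], "dr": [0, 0, 0], "claw": 0.03},
    {"offset": [0.088, -0.135, 0.07], "dr": [0, 0, 0], "claw": 0.03},
    {"offset": [0.109, -0.168, 0.07], "dr": [0, 0, 0], "claw": 0.03},
    {"offset": [0.126, -0.194, 0.07], "dr": [0, 0, 0], "claw": 0.03},
    {"offset": [0.135, -0.207, 0.065], "dr": [0, 0, 0], "claw": 0.03},
    {"offset": [0.137, -0.211, 0.05], "dr": [0, 0, 0], "claw": 0.03},
    {"offset": [0.137, -0.211, 0.03], "dr": [0, 0, 0], "claw": 0.03}
  ]
}}

```text
time_s: 32.1
position: [600.3, 22.6, 72.7]
orientation: [0.69, 0.724, 0.0, -0.0]
contact_force: [0.8, -0.1, -1.1]
grip_width: 43.2
grip_force: 30.0
```

Request:
{"method": "jog_arm", "body": {
  "plan": [
    {"offset": [0, 0, -0.015], "dr": [0, 0, 0], "claw": 0.03},
    {"offset": [0, 0, -0.026], "dr": [0, 0, 0], "claw": 0.03},
    {"offset": [0, 0, -0.031], "dr": [0, 0, 0], "claw": 0.03},
    {"offset": [0, 0, -0.031], "dr": [0, 0, 0], "claw": 0.03},
    {"offset": [0, 0, -0.031], "dr": [0, 0, 0], "claw": 0.03},
    {"offset": [0, 0, -0.031], "dr": [0, 0, 0], "claw": 0.06},
    {"offset": [0, 0, -0.031], "dr": [0, 0, 0], "claw": 0.093},
    {"offset": [0, 0, -0.031], "dr": [0, 0, 0], "claw": 0.093},
    {"offset": [0, 0, -0.031], "dr": [0, 0, 0], "claw": 0.093},
    {"offset": [0, 0, 0.0], "dr": [0, 0, 0], "claw": 0.093},
    {"offset": [0, 0, 0.04], "dr": [0, 0, 0], "claw": 0.093},
    {"offset": [0, 0, 0.08], "dr": [0, 0, 0], "claw": 0.093}
  ]
}}

```text
time_s: 33.3
position: [600.0, 21.8, 154.5]
orientation: [0.69, 0.724, -0.001, -0.0]
contact_force: [0.8, 0.1, -0.7]
grip_width: 91.8
grip_force: 0.0
```

Now the jar. I command from (600.4, 21.9, 152.6 mm) to (453.4, 303.9 mm).

Request:
{"method": "jog_arm", "body": {
  "plan": [
    {"offset": [-0.009, 0.018, 0], "dr": [0, 0, 0], "claw": 0.093},
    {"offset": [-0.028, 0.054, 0], "dr": [0, 0, 0], "claw": 0.093},
    {"offset": [-0.048, 0.092, 0], "dr": [0, 0, 0], "claw": 0.093},
    {"offset": [-0.068, 0.13, 0], "dr": [0, 0, 0], "claw": 0.093},
    {"offset": [-0.088, 0.168, 0], "dr": [0, 0, 0], "claw": 0.093},
    {"offset": [-0.108, 0.207, 0], "dr": [0, 0, 0], "claw": 0.093},
    {"offset": [-0.128, 0.245, 0], "dr": [0, 0, 0], "claw": 0.093},
    {"offset": [-0.141, 0.27, 0], "dr": [0, 0, 0], "claw": 0.093},
    {"offset": [-0.147, 0.282, 0], "dr": [0, 0, 0], "claw": 0.093},
    {"offset": [-0.147, 0.282, 0], "dr": [0, 0, 0], "claw": 0.093},
    {"offset": [-0.147, 0.282, -0.02], "dr": [0, 0, 0], "claw": 0.093},
    {"offset": [-0.147, 0.282, -0.04], "dr": [0, 0, 0], "claw": 0.093}
  ]
}}

```text
time_s: 34.5
position: [455.0, 302.3, 113.8]
orientation: [0.691, 0.723, 0.001, 0.001]
contact_force: [0.1, 0.4, -0.2]
grip_width: 92.8
grip_force: 0.0
```

Request:
{"method": "jog_arm", "body": {
  "plan": [
    {"offset": [0, 0, -0.03], "dr": [0, 0, 0], "claw": 0.093},
    {"offset": [0, 0, -0.055], "dr": [0, 0, 0], "claw": 0.093},
    {"offset": [0, 0, -0.069], "dr": [0, 0, 0], "claw": 0.093},
    {"offset": [0, 0, -0.069], "dr": [0, 0, 0], "claw": 0.093},
    {"offset": [0, 0, -0.069], "dr": [0, 0, 0], "claw": 0.06},
    {"offset": [0, 0, -0.069], "dr": [0, 0, 0], "claw": 0.03},
    {"offset": [0, 0, -0.069], "dr": [0, 0, 0], "claw": 0.03},
    {"offset": [0, 0, -0.069], "dr": [0, 0, 0], "claw": 0.03},
    {"offset": [0, 0, -0.069], "dr": [0, 0, 0], "claw": 0.03},
    {"offset": [0, 0, -0.069], "dr": [0, 0, 0], "claw": 0.03},
    {"offset": [0, 0, -0.069], "dr": [0, 0, 0], "claw": 0.03},
    {"offset": [0, 0, -0.069], "dr": [0, 0, 0], "claw": 0.03}
  ]
}}

```text
time_s: 35.7
position: [453.5, 304.1, 44.8]
orientation: [0.69, 0.724, 0.0, 0.0]
contact_force: [1.2, 0.0, 2.4]
grip_width: 45.3
grip_force: 30.0
```

Request:
{"method": "jog_arm", "body": {
  "plan": [
    {"offset": [0, 0, 0.02], "dr": [0, 0, 0], "claw": 0.03},
    {"offset": [0, 0, 0.05], "dr": [0, 0, 0], "claw": 0.03},
    {"offset": [0.006, -0.01, 0.07], "dr": [0, 0, 0], "claw": 0.03},
    {"offset": [0.022, -0.035, 0.07], "dr": [0, 0, 0], "claw": 0.03},
    {"offset": [0.044, -0.07, 0.07], "dr": [0, 0, 0], "claw": 0.03},
    {"offset": [0.066, -0.105, 0.07], "dr": [0, 0, 0], "claw": 0.03},
    {"offset": [0.088, -0.14, 0.07], "dr": [0, 0, 0], "claw": 0.03},
    {"offset": [0.11, -0.175, 0.07], "dr": [0, 0, 0], "claw": 0.03},
    {"offset": [0.128, -0.203, 0.07], "dr": [0, 0, 0], "claw": 0.03},
    {"offset": [0.138, -0.218, 0.065], "dr": [0, 0, 0], "claw": 0.03},
    {"offset": [0.14, -0.222, 0.05], "dr": [0, 0, 0], "claw": 0.03},
    {"offset": [0.14, -0.222, 0.03], "dr": [0, 0, 0], "claw": 0.03}
  ]
}}

```text
time_s: 36.9
position: [593.6, 81.6, 73.9]
orientation: [0.69, 0.724, 0.0, 0.0]
contact_force: [0.4, 0.4, -1.2]
grip_width: 45.3
grip_force: 30.0
```

Request:
{"method": "jog_arm", "body": {
  "plan": [
    {"offset": [0, 0, -0.015], "dr": [0, 0, 0], "claw": 0.03},
    {"offset": [0, 0, -0.026], "dr": [0, 0, 0], "claw": 0.03},
    {"offset": [0, 0, -0.031], "dr": [0, 0, 0], "claw": 0.03},
    {"offset": [0, 0, -0.031], "dr": [0, 0, 0], "claw": 0.03},
    {"offset": [0, 0, -0.031], "dr": [0, 0, 0], "claw": 0.03},
    {"offset": [0, 0, -0.031], "dr": [0, 0, 0], "claw": 0.06},
    {"offset": [0, 0, -0.031], "dr": [0, 0, 0], "claw": 0.093},
    {"offset": [0, 0, -0.031], "dr": [0, 0, 0], "claw": 0.093},
    {"offset": [0, 0, -0.031], "dr": [0, 0, 0], "claw": 0.093},
    {"offset": [0, 0, 0.0], "dr": [0, 0, 0], "claw": 0.093},
    {"offset": [0, 0, 0.04], "dr": [0, 0, 0], "claw": 0.093},
    {"offset": [0, 0, 0.08], "dr": [0, 0, 0], "claw": 0.093}
  ]
}}

```text
time_s: 38.1
position: [593.0, 81.7, 155.5]
orientation: [0.69, 0.724, -0.001, -0.0]
contact_force: [0.4, 1.1, -0.3]
grip_width: 92.1
grip_force: 0.0
```

Request:
{"method": "jog_arm", "body": {
  "plan": [
    {"offset": [-0.02, 0.03, 0.02], "dr": [0, 0, 0], "claw": 0.093},
    {"offset": [-0.04, 0.07, 0.04], "dr": [0, 0, 0], "claw": 0.093},
    {"offset": [-0.06, 0.11, 0.06], "dr": [0, 0, 0], "claw": 0.093},
    {"offset": [-0.08, 0.15, 0.06], "dr": [0, 0, 0], "claw": 0.093},
    {"offset": [-0.1, 0.19, 0.06], "dr": [0, 0, 0], "claw": 0.093},
    {"offset": [-0.12, 0.23, 0.06], "dr": [0, 0, 0], "claw": 0.093},
    {"offset": [-0.13, 0.26, 0.06], "dr": [0, 0, 0], "claw": 0.093},
    {"offset": [-0.14, 0.29, 0.06], "dr": [0, 0, 0], "claw": 0.093},
    {"offset": [-0.15, 0.32, 0.06], "dr": [0, 0, 0], "claw": 0.093},
    {"offset": [-0.16, 0.35, 0.06], "dr": [0, 0, 0], "claw": 0.093},
    {"offset": [-0.16, 0.35, 0.06], "dr": [0, 0, 0], "claw": 0.093},
    {"offset": [-0.16, 0.35, 0.06], "dr": [0, 0, 0], "claw": 0.093}
  ]
}}

```text
time_s: 39.3
position: [433.0, 432.2, 214.4]
orientation: [0.689, 0.725, -0.0, 0.0]
contact_force: [1.2, -0.1, 0.3]
grip_width: 93.0
grip_force: 0.0
```

Run:
```python
from h import *
crop('top',198,100,132,85,6,'g1.png')
im=cams.capture('scene')[:,:,::-1];crop('scene',100,90,260,190,3,'g2.png',im)
```

```text
(no output)
```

View pics/g1.png

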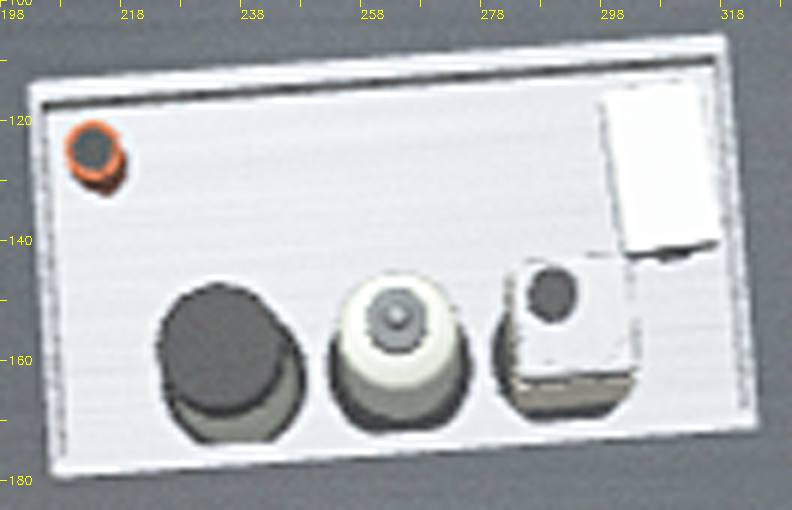

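View pics/g2.png

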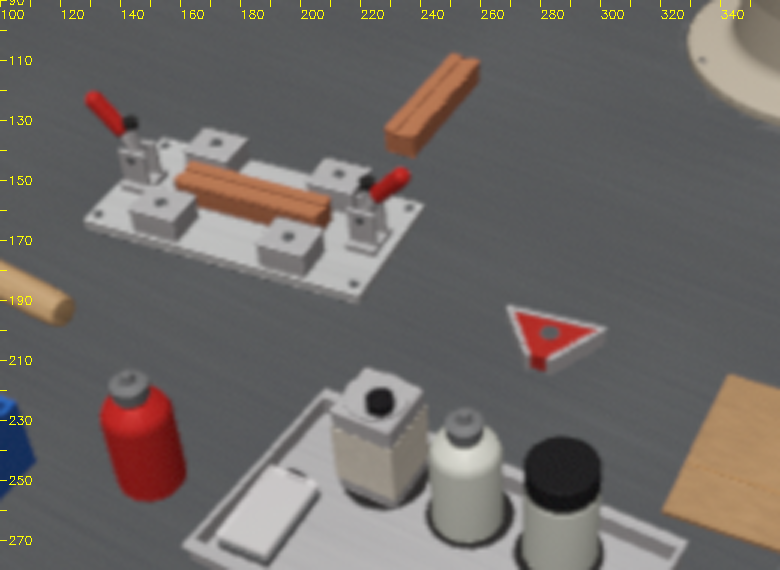

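The containers stand where they started: the jar lid at (222,348), the bottle cap at (399,318) and the tin cap at (552,294) in the top crop, all within a pixel or two. The bar lies in the groove, and the cup, case and magnet haven't moved.

```bash
python3 -c "
from workcell import r
print(r.job_done())"
```

```text
the job is handed in; nothing more can be done
None
```

I handed in the job at about 39 s of the 144 s allowed: the copper bar lies flat mid-groove in the jig, and the jar, bottle and tin are back upright on their own spots in the tray. The final pictures show the arrow magnet, ceramic cup and electrode case unmoved; the hand-in returned no verdict.

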